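Sort the freeze-dryer bench after a run

ROBOT

A 7-joint arm with a two-finger parallel gripper is mounted at the origin on the work surface. World frame = base frame: x ahead of the robot, y to its left, z up, the work surface at z = 0. Lengths are in m, angles in rad, forces in N, time in s.
With the tool pointing down it reaches from about 0.425 to 0.925 m from the base axis. Payload 6.8 kg.
Tool frame: the origin (TCP) lies on the centre line of the jaws, within the pads' length; the fingertips stand 19 mm ahead of it and the grasp point (between the pads) is the TCP; z points along the fingers, y is the line along which they close (so a half turn about z gives the same grasp; the last joint's range is limited). The gripper opens to 85 mm and grips with 20 to 120 N. Pads are 22 mm wide; open, the fingers measure 114 mm over their backs; the gripper's body (76 mm by 85 mm) begins 54 mm behind the grasp point. The pads swing forward as they close: fully open they stand 13 mm farther back than shut.
Start: joints at [-1.454, 0.477, 0.022, 1.555, -0.011, 1.109, -0.083], TCP at [0.15, 0.658, 0.25] pointing down, gripper open.
Joint ranges: [-2.96, 2.96], [-0.34, 2.1], [-1.41, 1.46], [0.24, 2.44], [-1.37, 4.51], [0.17, 1.92], [-2.96, 2.96]. Speed limits (rad/s): [2.39, 2.39, 3.14, 3.14, 3.14, 3.14, 3.14].

INTERFACE

Orientations are given as a rotation vector (axis times angle).
In Python, from bench import r gives the robot as it stands. The module is installed in compiled form; this text tells all that it offers.
- The arm moves only by the tool arm_command, never from a script. Its argument "rows" is a list of rows, each an object of numbers: "fingers": the opening, from -1 (shut) to 1 (fully open); "x", "y", "z": the shift along the tool's x, y, z in m; "ax", "ay", "az": the turn, a rotation vector about the tool's x, y, z in degrees. In form: [{"fingers": .., "x": .., "y": .., "z": .., "ax": .., "ay": .., "az": ..}, ...]. A call has 1 to 10 rows; each row shifts and turns the commanded pose from where the row before left it, along the tool's axes as they then stand; what a row does not reach is not made up. A row lasts 1/12 s, in which the tool goes at most 41.7 mm and 7.16 degrees, less where a joint would pass 70% of its speed; a pose out of reach is approached as far as the arm can. A call is refused whole if a number of a shift passes 0.0417 or a number of a turn 7.16, either way. A call with a gripper value outside its range is refused whole. The fingers move at their own pace and stop on an object; "grip_force" is the grip in N (left out, the last holds). Time passes only in rows, so rows that do not move let the fingers close. It gives the time, the measured TCP pose, the force, the opening and the grip force at its end, in the units of the state.
- r.get_obs(): the state, without advancing time (a new reading comes with each control period).
- r.grab_frame(name): name is "scene" or "top"; returns a dict with "frame" (384x512x3 uint8, red, green, blue), "depth" (384x512 float32, m along the optical axis (not along the pixel's ray), 0 where there is no reading), "K" (3x3 intrinsics, pixels), "world_from_camera" (4x4, takes a point from camera to world coordinates). Camera axes: x right, y down, z forward; pixel columns grow to the right and rows downward; lengths in m; the calibration is good to about 2 mm. A picture is of the moment at which its call begins.
- r.hand_in(): hands the job in; it is judged then, once.
The state is a dict: "clock": time; "joints": joint angles; "qvel": joint speeds; "tau": joint torques, N m; "tcp_pos": TCP position; "orientation": TCP orientation; "contact_force": force on the tool from outside, world axes, zero at the start; "moment": the same for the moment, N m; "grip_width": finger opening in m; "gripper_force": force on a finger pad.
Only numpy, scipy, OpenCV 4.12 (cv2) and the standard library are available. Lean on these libraries where they do the work, as an engineer would, in place of code of your own. Each camera call takes 0.05 s, during which the arm holds its last target. There are 200 camera calls.

TASK

Tidy up the bench after the freeze-dryer run: stand both capped vials upright in the round steel tray, stand both hose nozzles on their flanges in the rectangular tray, and slip the flat seal ring over the post of the ring holder, all the way down onto its base. Do not knock over the little beaker or the brass weight that stand among them.

Things in the scene. Friction and masses are not known exactly. Their poses are not given: they have to be found in the camera images.
- vial_tall_mid (a point): taller capped amber glass vial, a cylinder 30 mm across with a shoulder and an 11 mm high, 22 mm wide aluminium cap; 62 mm tall in all, the straight 30 mm body reaching up to 44 mm. At the start it stands upright on the bench. The point is on its axis, half-way up (31 mm above its underside); z is its axis, up.
- vial_short_mid (a point): shorter capped amber glass vial, a cylinder 30 mm across with a shoulder and an 11 mm high, 22 mm wide aluminium cap; 46 mm tall in all, the straight 30 mm body reaching up to 28 mm. At the start it stands upright on the bench. The point is on its axis, half-way up (23 mm above its underside); z is its axis, up.
- nozzle_wide_mid (a point): wider stainless hose nozzle: a flat round flange 54 mm across and 7 mm thick at the bottom with a straight tube 30 mm across rising from its middle, 64 mm tall in all. At the start it stands on its flange on the bench; the tube is the part to hold. The point is on its axis, 32 mm above its underside; z is its axis, up.
- nozzle_slim_mid (a point): slimmer stainless hose nozzle: a flat round flange 40 mm across and 7 mm thick at the bottom with a straight tube 18 mm across rising from its middle, 64 mm tall in all. At the start it stands on its flange on the bench; the tube is the part to hold. The point is on its axis, 32 mm above its underside; z is its axis, up.
- seal_ring_mid (a point): plain flat steel seal ring, outer diameter 54 mm, hole 40 mm, 12 mm thick, lying flat on the bench at the start. The point is at the centre of its hole, half its thickness up (6 mm); z is its axis.
- round_tray_floor (a point): round shallow stainless tray, 160 mm across, rim 16 mm high, wall 3 mm, fixed to the bench. The point is the centre of its flat inner floor, 3 mm above the bench; inside, the floor is 154 mm across.
- parts_tray_floor (a point): rectangular grey plastic tray, outside 130 mm along its x by 160 mm along its y, 20 mm high, wall 4 mm, one open compartment, fixed to the bench. The point is the centre of its flat inner floor, 4 mm above the bench (inside 122 by 152 mm).
- ring_post_base (a point): ring holder fixed to the bench: a round grey base 100 mm across and 8 mm thick with an upright aluminium post 14 mm across in its middle, rising 36 mm above the base (top 44 mm above the bench). The point is on the post's axis at the top face of the base, where the ring comes to lie.
- beaker_mid (a point): small clear glass beaker, open at the top, 40 mm across and 45 mm tall, loose, standing on the bench; not to be knocked over. The point is on its axis, half-way up; z is its axis.
- weight_mid (a point): brass weight with a small knob on top, 26 mm across and 38 mm tall, loose, standing on the bench; not to be knocked over. The point is on its axis, half-way up; z is its axis.
Not all that is in view belongs to the job. Several things look just like the part that bears seal_ring_mid: the one meant starts farthest to the robot's left. What is shaped like the part that bears nozzle_slim_mid but purple is not meant.

How it is judged:
At the end, for the whole second after the job is handed in: Vials stand on the round tray's floor (axis within 66 mm of centre), nozzles on the rectangular tray's floor (within 46 mm in x, 61 mm in y), ring flat on the holder's base round the post (within 16 mm, 6 mm of height); all tilted under 0.15 rad and at rest; beaker and weight still stand (horizontal distance between each of vial_tall_mid, vial_short_mid and round_tray_floor below 0.066 m and z of vial_tall_mid in the frame of round_tray_floor below 0.037 m and angle between each of vial_tall_mid, vial_short_mid, nozzle_wide_mid, nozzle_slim_mid, seal_ring_mid's own z axis and vertical below 0.15 rad and linear speed of each of vial_tall, vial_short, nozzle_wide, nozzle_slim, seal_ring below 0.02 m/s and z of vial_short_mid in the frame of round_tray_floor below 0.029 m and x of nozzle_wide_mid in the frame of parts_tray_floor between -0.046 and 0.046 m and y of nozzle_wide_mid in the frame of parts_tray_floor between -0.061 and 0.061 m and z of each of nozzle_wide_mid, nozzle_slim_mid in the frame of parts_tray_floor below 0.038 m and x of nozzle_slim_mid in the frame of parts_tray_floor between -0.046 and 0.046 m and y of nozzle_slim_mid in the frame of parts_tray_floor between -0.061 and 0.061 m and horizontal distance between seal_ring_mid and ring_post_base below 0.016 m and z of seal_ring_mid in the frame of ring_post_base below 0.012 m and angle between each of beaker_mid, weight_mid's own z axis and vertical below 0.3 rad); the robot touches nothing.
It fails at once if the beaker is knocked over (angle between beaker_mid's own z axis and vertical above 0.6 rad).
It fails at once if the weight is knocked over (angle between weight_mid's own z axis and vertical above 0.6 rad).
It also fails if it takes over 136 s, if anything falls off the work surface, if the arm or the gripper's body presses on something with over 40 N, if the wrist force passes 120 N, or if a joint passes its speed limit or range.

## Working session

There is one attempt and no reset: what is moved stays moved. The work goes in short steps, Python scripts to look and compute and a tool call to move; the robot and the scene stay as the last step left them, time stands still between calls to the robot, and variables do not carry over. Pictures are saved under pics/ and viewed, at most 14 in all, crops included, and the job is handed in when it is done.

Besides the shell and the picture viewer there is one more tool, called after ">>>" by a JSON object that holds its "method" and its "body", one argument or row to a line. arm_command: Moves the arm, as the interface text tells. Its arguments: {"type":"object","properties":{"rows":{"type":"array"},"grip_force":{"type":"number"}},"required":["rows"]}

```bash
mkdir -p pics; cat > h.py <<'E'
import numpy as np, cv2
from bench import r
def grab(n):
    f=r.grab_frame(n); return f
def cloud(f):
    K=f["K"];T=f["world_from_camera"];d=f["depth"]
    v,u=np.mgrid[0:d.shape[0],0:d.shape[1]]
    P=np.stack([(u-K[0,2])/K[0,0]*d,(v-K[1,2])/K[1,1]*d,d],-1)
    W=P@T[:3,:3].T+T[:3,3]; W[d<=0]=np.nan
    return W
def ray(f,u,v,z):
    K=f["K"];T=f["world_from_camera"]
    d=T[:3,:3]@np.array([(u-K[0,2])/K[0,0],(v-K[1,2])/K[1,1],1]);o=T[:3,3]
    return o+d*(z-o[2])/d[2]
E
python3 - <<'E'
from h import *
for n in("scene","top"):
    f=grab(n); np.savez(n+".npz",**f)
    cv2.imwrite(f"pics/{n}0.png",cv2.resize(f["frame"][:,:,::-1],(800,600),interpolation=cv2.INTER_CUBIC))
    print(n,f["world_from_camera"].round(3).tolist(),f["K"].tolist())
o=r.get_obs();print({k:np.round(v,3).tolist() for k,v in o.items()})
E
```

```text
scene [[-0.822, 0.388, -0.416, 0.891], [0.569, 0.54, -0.62, 0.536], [-0.016, -0.747, -0.665, 0.648], [0.0, 0.0, 0.0, 1.0]] [[385.48444318353404, 0.0, 254.33855322723446], [0.0, 385.48444318353404, 190.68001806768086], [0.0, 0.0, 1.0]]
top [[0.156, -0.967, 0.202, 0.277], [-0.988, -0.154, 0.028, -0.015], [0.004, -0.203, -0.979, 1.126], [0.0, 0.0, 0.0, 1.0]] [[402.95856308050105, 0.0, 257.6918372460323], [0.0, 402.95856308050105, 187.94712473771972], [0.0, 0.0, 1.0]]
{'clock': 0.1, 'joints': [-1.454, 0.478, 0.022, 1.556, -0.011, 1.109, -0.083], 'qvel': [0.0, -0.001, 0.001, -0.002, 0.001, -0.001, 0.001], 'tau': [0.004, -59.776, 1.613, -28.196, 0.013, 0.005, 0.0], 'tcp_pos': [0.15, 0.658, 0.249], 'orientation': [-0.352, -3.122, 0.003], 'contact_force': [-0.544, -0.044, -0.18], 'moment': [0.068, -0.009, 0.055], 'gripper_force': 0.0, 'grip_width': 0.085}
```

View pics/top0.png

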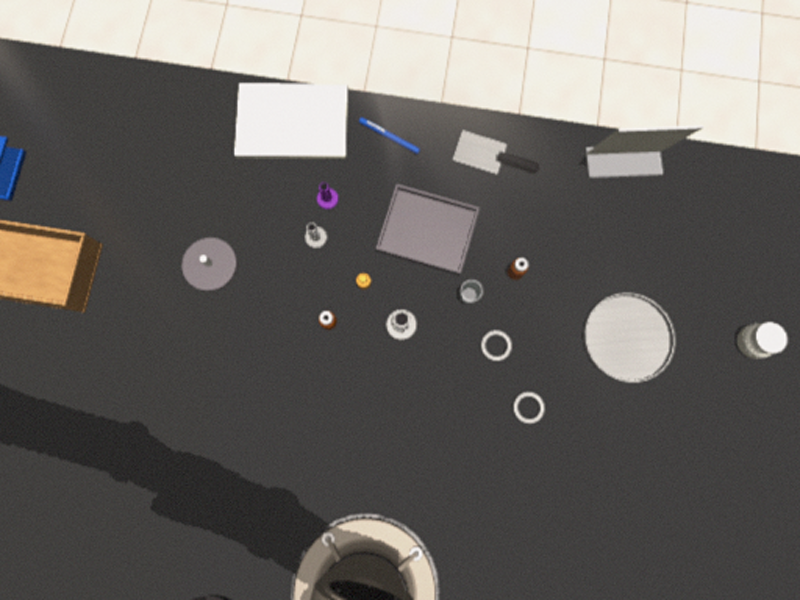

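View pics/scene0.png

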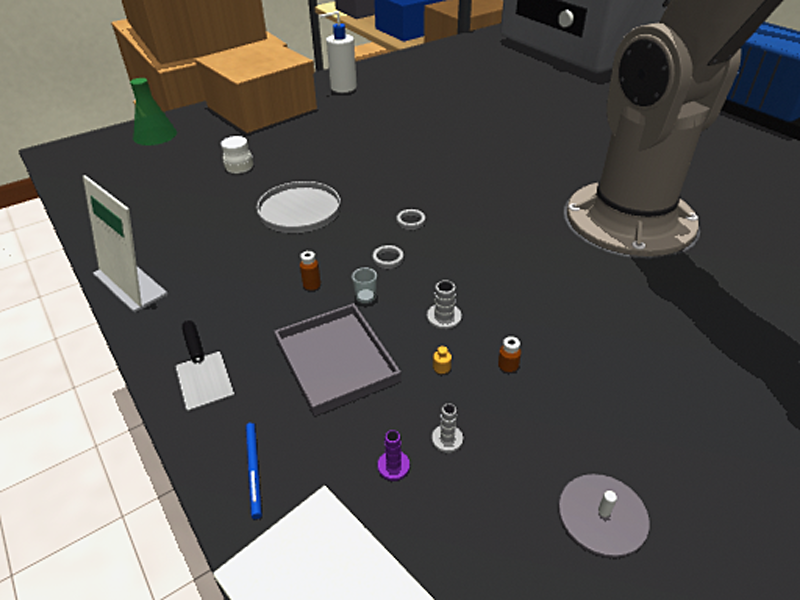

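Top view (800x600 px): rings at (496,345) and (529,408). Image left is robot +y, so (496,345) is the leftmost candidate. Tall vial (518,267), short vial (326,319), wide nozzle (402,323), slim steel nozzle (315,236), purple lookalike (327,196), beaker (471,291), weight (363,281), round tray (630,337), parts tray (428,228), post (208,263).

```bash
cat > meas.py <<'E'
from h import *
F={n:dict(np.load(n+".npz")) for n in("scene","top")}
W={n:cloud(F[n]) for n in F}
pts=np.concatenate([W[n].reshape(-1,3) for n in W]); 
src=np.concatenate([np.full(W[n][...,0].size,i) for i,n in enumerate(W)])
ok=np.isfinite(pts).all(1); pts=pts[ok]; src=src[ok]
objs=dict(vtall=(518,270,.0),vshort=(326,320,0),nwide=(401,324,0),nslim=(315,238,0),purple=(327,198,0),ring1=(496,345,0),ring2=(529,408,0),beaker=(471,293,0),weight=(363,281,0),rtray=(630,337,0),post=(208,263,0),ptray=(428,228,0))
for k,(u,v,z) in objs.items():
    c=ray(F["top"],u*.64,v*.64,z)[:2]
    R={'rtray':.095,'post':.06,'ptray':.12}.get(k,.042)
    for i in(0,1):
        m=(np.hypot(*(pts[:,:2]-c).T)<R)&(src==i)&(pts[:,2]>.004)&(pts[:,2]<.09)
        p=pts[m]
        if len(p)<5: print(k,i,'few');continue
        (x,y),rad=cv2.minEnclosingCircle(p[:,:2].astype(np.float32))
        h=np.percentile(p[:,2],98); t=p[p[:,2]>h-.006]
        (a,b),r2=cv2.minEnclosingCircle(t[:,:2].astype(np.float32))
        print(k,i,'n',len(p),'all c %.3f %.3f r%.3f'%(x,y,rad),'top c %.3f %.3f r%.3f h%.3f n%d'%(a,b,r2,h,len(t)))
    if k=='ptray':
        m=(np.hypot(*(pts[:,:2]-c).T)<R)&(pts[:,2]>.014)&(pts[:,2]<.024)
        print(cv2.minAreaRect(pts[m][:,:2].astype(np.float32)))
t=W["top"]; g=t[300:340,300:400]; print("bench z top",np.nanmedian(t[250:290,380:480,2]),"scene",np.nanmedian(W["scene"][150:200,330:360,2]))
E
python3 meas.py
python3 - <<'E'
import cv2
a=cv2.imread('pics/top0.png')[160:440,290:570]
cv2.imwrite('pics/crop.png',cv2.resize(a,(560,560),interpolation=cv2.INTER_CUBIC))
E
```

```text
vtall 0 n 244 all c 0.584 -0.178 r0.015 top c 0.582 -0.180 r0.012 h0.063 n47
vtall 1 n 139 all c 0.585 -0.187 r0.037 top c 0.582 -0.180 r0.011 h0.065 n50
vshort 0 n 248 all c 0.440 0.143 r0.015 top c 0.438 0.141 r0.012 h0.047 n70
vshort 1 n 128 all c 0.434 0.146 r0.038 top c 0.438 0.142 r0.011 h0.049 n51
nwide 0 n 449 all c 0.454 0.012 r0.028 top c 0.453 0.012 r0.016 h0.065 n96
nwide 1 n 285 all c 0.450 0.007 r0.039 top c 0.453 0.012 r0.015 h0.067 n92
nslim 0 n 392 all c 0.590 0.193 r0.020 top c 0.590 0.192 r0.009 h0.065 n65
nslim 1 n 172 all c 0.588 0.193 r0.041 top c 0.589 0.193 r0.009 h0.067 n32
purple 0 n 425 all c 0.667 0.186 r0.021 top c 0.667 0.185 r0.009 h0.065 n74
purple 1 n 178 all c 0.669 0.181 r0.039 top c 0.667 0.186 r0.009 h0.066 n31
ring1 0 n 146 all c 0.441 -0.162 r0.029 top c 0.441 -0.162 r0.028 h0.013 n122
ring1 1 n 161 all c 0.442 -0.161 r0.041 top c 0.441 -0.161 r0.027 h0.016 n96
ring2 0 n 123 all c 0.341 -0.230 r0.029 top c 0.341 -0.229 r0.029 h0.014 n95
ring2 1 n 167 all c 0.340 -0.236 r0.040 top c 0.342 -0.231 r0.027 h0.015 n106
beaker 0 n 283 all c 0.536 -0.09
[... 210 characters left out ...]
 92 all c 0.519 0.086 r0.037 top c 0.519 0.091 r0.007 h0.040 n20
rtray 0 n 578 all c 0.494 -0.395 r0.084 top c 0.494 -0.396 r0.083 h0.017 n221
rtray 1 n 1088 all c 0.493 -0.403 r0.094 top c 0.494 -0.393 r0.081 h0.018 n220
post 0 n 2339 all c 0.508 0.376 r0.051 top c 0.510 0.377 r0.007 h0.041 n67
post 1 n 910 all c 0.511 0.379 r0.058 top c 0.507 0.375 r0.006 h0.042 n23
ptray 0 n 2027 all c 0.635 -0.010 r0.103 top c 0.635 -0.009 r0.103 h0.021 n537
ptray 1 n 1591 all c 0.639 -0.011 r0.119 top c 0.635 -0.010 r0.102 h0.022 n292
((0.6360396146774292, -0.01003248244524002), (0.1649951934814453, 0.13282832503318787), 82.33869934082031)
bench z top -9.536306853019649e-05 scene -0.00034004301405132775
```

View pics/crop.png

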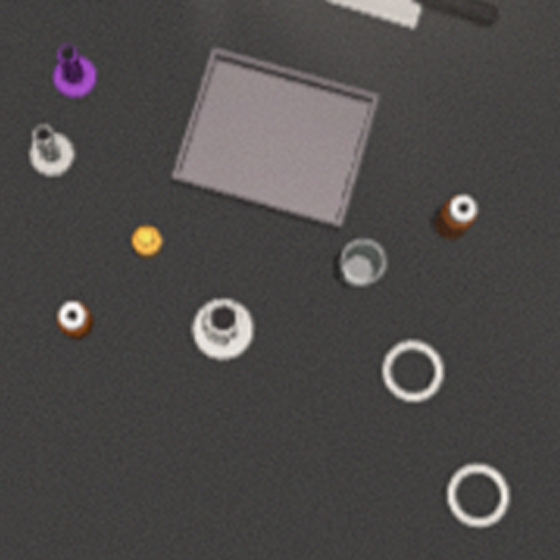

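The crop shows the steel slim nozzle at (51,150), separate from the purple one at (75,72). The target ring is at crop (413,370), y=-0.161. It lies left of the other ring at (478,495), y=-0.230. Both views agree within 2 mm and heights match the given sizes. First I'll align the tool with the world axes and move to the slim nozzle.

>>> {"method": "arm_command", "body": {
  "rows": [
    {"fingers":0.0,"az":-6.43},
    {"fingers":0.0,"az":-6.43},
    {"fingers":0.0,"x":-0.0275,"y":-0.0291},
    {"fingers":0.0,"x":-0.0275,"y":-0.0291},
    {"fingers":0.0,"x":-0.0275,"y":-0.0291},
    {"fingers":0.0,"x":-0.0275,"y":-0.0291},
    {"fingers":0.0,"x":-0.0275,"y":-0.0291},
    {"fingers":0.0,"x":-0.0275,"y":-0.0291},
    {"fingers":0.0,"x":-0.0275,"y":-0.0291},
    {"fingers":0.0,"x":-0.0275,"y":-0.0291}
  ],
  "grip_force": 40
}}

```text
validation failed for argument at $.ro...
```

>>> {"method": "arm_command", "body": {
  "rows": [
    {"fingers":0.0,"x":-0.0275,"y":-0.0291},
    {"fingers":0.0,"x":-0.0275,"y":-0.0291},
    {"fingers":0.0,"x":-0.0275,"y":-0.0291},
    {"fingers":0.0,"x":-0.0275,"y":-0.0291},
    {"fingers":0.0,"x":-0.0275,"y":-0.0291},
    {"fingers":0.0,"x":-0.0275,"y":-0.0291},
    {"fingers":0.0,"x":-0.0275,"y":-0.0291},
    {"fingers":0.0,"x":-0.0275,"y":-0.0291},
    {"fingers":0.0},
    {"fingers":0.0}
  ]
}}

```text
validation failed for argument at $.ro...
```

>>> {"method": "arm_command", "body": {
  "rows": [
    {"fingers":0.0,"x":0,"y":0,"z":0,"ax":0,"ay":0,"az":-6.43},
    {"fingers":0.0,"x":0,"y":0,"z":0,"ax":0,"ay":0,"az":-6.43}
  ],
  "grip_force": 40
}}

```text
clock: 0.27
tcp_pos: [0.1503, 0.6577, 0.2496]
orientation: [0.008, -3.142, 0.002]
contact_force: [-0.3, -0.2, -0.3]
grip_width: 0.064
gripper_force: 0.0
```

>>> {"method": "arm_command", "body": {
  "rows": [
    {"fingers":0,"x":-0.0275,"y":-0.0291,"z":0,"ax":0,"ay":0,"az":0},
    {"fingers":0,"x":-0.0275,"y":-0.0291,"z":0,"ax":0,"ay":0,"az":0},
    {"fingers":0,"x":-0.0275,"y":-0.0291,"z":0,"ax":0,"ay":0,"az":0},
    {"fingers":0,"x":-0.0275,"y":-0.0291,"z":0,"ax":0,"ay":0,"az":0},
    {"fingers":0,"x":-0.0275,"y":-0.0291,"z":0,"ax":0,"ay":0,"az":0},
    {"fingers":0,"x":-0.0275,"y":-0.0291,"z":0,"ax":0,"ay":0,"az":0},
    {"fingers":0,"x":-0.0275,"y":-0.0291,"z":0,"ax":0,"ay":0,"az":0},
    {"fingers":0,"x":-0.0275,"y":-0.0291,"z":0,"ax":0,"ay":0,"az":0}
  ]
}}

```text
clock: 0.93
tcp_pos: [0.3712, 0.4233, 0.2501]
orientation: [-0.0, -3.141, 0.001]
contact_force: [-0.0, 0.1, -0.8]
grip_width: 0.043
gripper_force: 0.0
```

>>> {"method": "arm_command", "body": {
  "rows": [
    {"fingers":0,"x":-0.0275,"y":-0.0291,"z":0,"ax":0,"ay":0,"az":0},
    {"fingers":0,"x":-0.0275,"y":-0.0291,"z":0,"ax":0,"ay":0,"az":0},
    {"fingers":0,"x":-0.0275,"y":-0.0291,"z":0,"ax":0,"ay":0,"az":0},
    {"fingers":0,"x":-0.0275,"y":-0.0291,"z":0,"ax":0,"ay":0,"az":0},
    {"fingers":0,"x":-0.0275,"y":-0.0291,"z":0,"ax":0,"ay":0,"az":0},
    {"fingers":0,"x":-0.0275,"y":-0.0291,"z":0,"ax":0,"ay":0,"az":0},
    {"fingers":0,"x":-0.0275,"y":-0.0291,"z":0,"ax":0,"ay":0,"az":0},
    {"fingers":0,"x":-0.0275,"y":-0.0291,"z":0,"ax":0,"ay":0,"az":0},
    {"fingers":0,"x":0,"y":0,"z":0,"ax":0,"ay":0,"az":0},
    {"fingers":0,"x":0,"y":0,"z":0,"ax":0,"ay":0,"az":0}
  ]
}}

```text
clock: 1.77
tcp_pos: [0.5917, 0.1889, 0.2498]
orientation: [-0.01, -3.141, 0.002]
contact_force: [-0.2, 0.5, -0.5]
grip_width: 0.0425
gripper_force: 0.0
```

>>> {"method": "arm_command", "body": {
  "rows": [
    {"fingers":0,"x":0.0017,"y":0.0036,"z":0.035,"ax":0,"ay":0,"az":0},
    {"fingers":0,"x":0,"y":0,"z":0.035,"ax":0,"ay":0,"az":0},
    {"fingers":0,"x":0,"y":0,"z":0.035,"ax":0,"ay":0,"az":0},
    {"fingers":0,"x":0,"y":0,"z":0.035,"ax":0,"ay":0,"az":0},
    {"fingers":0,"x":0,"y":0,"z":0.035,"ax":0,"ay":0,"az":0},
    {"fingers":0,"x":0,"y":0,"z":0.02,"ax":0,"ay":0,"az":0},
    {"fingers":0,"x":0,"y":0,"z":0.015,"ax":0,"ay":0,"az":0},
    {"fingers":-1,"x":0,"y":0,"z":0,"ax":0,"ay":0,"az":0},
    {"fingers":-1,"x":0,"y":0,"z":0,"ax":0,"ay":0,"az":0},
    {"fingers":-1,"x":0,"y":0,"z":0,"ax":0,"ay":0,"az":0}
  ]
}}

```text
clock: 2.6
tcp_pos: [0.5887, 0.1968, 0.0412]
orientation: [-0.001, 3.141, 0.001]
contact_force: [-0.1, 0.1, -1.0]
grip_width: 0.0173
gripper_force: 39.0
```

>>> {"method": "arm_command", "body": {
  "rows": [
    {"fingers":-1,"x":0,"y":0,"z":0,"ax":0,"ay":0,"az":0},
    {"fingers":-1,"x":0,"y":0,"z":0,"ax":0,"ay":0,"az":0},
    {"fingers":-1,"x":0,"y":0,"z":-0.01,"ax":0,"ay":0,"az":0}
  ]
}}

```text
clock: 2.85
tcp_pos: [0.5877, 0.1958, 0.0499]
orientation: [-0.0, -3.14, 0.001]
contact_force: [-0.9, -0.1, -2.0]
grip_width: 0.0172
gripper_force: 39.0
```

>>> {"method": "arm_command", "body": {
  "rows": [
    {"fingers":-1,"x":0,"y":0,"z":-0.025,"ax":0,"ay":0,"az":0},
    {"fingers":-1,"x":0,"y":0,"z":-0.025,"ax":0,"ay":0,"az":0},
    {"fingers":-1,"x":0,"y":0,"z":-0.025,"ax":0,"ay":0,"az":0},
    {"fingers":-1,"x":0,"y":0,"z":-0.025,"ax":0,"ay":0,"az":0},
    {"fingers":-1,"x":-0.01,"y":-0.028,"z":0,"ax":0,"ay":0,"az":0},
    {"fingers":-1,"x":-0.01,"y":-0.035,"z":0,"ax":0,"ay":0,"az":0},
    {"fingers":-1,"x":-0.01,"y":-0.035,"z":0,"ax":0,"ay":0,"az":0},
    {"fingers":-1,"x":-0.01,"y":-0.035,"z":0,"ax":0,"ay":0,"az":0},
    {"fingers":-1,"x":-0.011,"y":-0.035,"z":0,"ax":0,"ay":0,"az":0},
    {"fingers":-1,"x":0,"y":0,"z":0,"ax":0,"ay":0,"az":0}
  ]
}}

```text
clock: 3.68
tcp_pos: [0.6413, 0.0167, 0.1523]
orientation: [0.019, 3.138, -0.009]
contact_force: [1.0, -1.9, -0.9]
grip_width: 0.0167
gripper_force: 39.3
```

>>> {"method": "arm_command", "body": {
  "rows": [
    {"fingers":-1,"x":0,"y":0,"z":0.025,"ax":0,"ay":0,"az":0},
    {"fingers":-1,"x":0,"y":0,"z":0.025,"ax":0,"ay":0,"az":0},
    {"fingers":-1,"x":0,"y":0,"z":0.025,"ax":0,"ay":0,"az":0},
    {"fingers":-1,"x":0,"y":0,"z":0.015,"ax":0,"ay":0,"az":0},
    {"fingers":-1,"x":0,"y":0,"z":0.01,"ax":0,"ay":0,"az":0},
    {"fingers":-1,"x":0,"y":0,"z":0.004,"ax":0,"ay":0,"az":0},
    {"fingers":-1,"x":0,"y":0,"z":0,"ax":0,"ay":0,"az":0},
    {"fingers":-1,"x":0,"y":0,"z":0,"ax":0,"ay":0,"az":0}
  ]
}}

```text
clock: 4.35
tcp_pos: [0.6403, 0.0279, 0.0475]
orientation: [0.001, 3.14, 0.0]
contact_force: [0.0, -0.2, -0.8]
grip_width: 0.0169
gripper_force: 39.3
```

>>> {"method": "arm_command", "body": {
  "rows": [
    {"fingers":-1,"x":0,"y":0,"z":0.0015,"ax":0,"ay":0,"az":0},
    {"fingers":-1,"x":0,"y":0,"z":0.0005,"ax":0,"ay":0,"az":0},
    {"fingers":-1,"x":0,"y":0,"z":0,"ax":0,"ay":0,"az":0},
    {"fingers":-0.2,"x":0,"y":0,"z":0,"ax":0,"ay":0,"az":0},
    {"fingers":-0.2,"x":0,"y":0,"z":0,"ax":0,"ay":0,"az":0},
    {"fingers":-0.2,"x":0,"y":0,"z":0,"ax":0,"ay":0,"az":0},
    {"fingers":-0.2,"x":0,"y":0,"z":0,"ax":0,"ay":0,"az":0}
  ]
}}

```text
clock: 4.93
tcp_pos: [0.6397, 0.0278, 0.0445]
orientation: [0.001, 3.141, 0.0]
contact_force: [1.0, 0.3, -1.2]
grip_width: 0.034
gripper_force: 0.0
```

>>> {"method": "arm_command", "body": {
  "rows": [
    {"fingers":-0.2,"x":0,"y":0,"z":-0.02,"ax":0,"ay":0,"az":0},
    {"fingers":-0.2,"x":0,"y":0,"z":-0.025,"ax":0,"ay":0,"az":0},
    {"fingers":-0.2,"x":0,"y":0,"z":-0.03,"ax":0,"ay":0,"az":0},
    {"fingers":0.3,"x":0,"y":0,"z":-0.03,"ax":0,"ay":0,"az":0},
    {"fingers":0.3,"x":0,"y":0,"z":0,"ax":0,"ay":0,"az":0},
    {"fingers":0.3,"x":0,"y":0,"z":0,"ax":0,"ay":0,"az":0},
    {"fingers":0.3,"x":0,"y":0,"z":0,"ax":0,"ay":0,"az":0}
  ]
}}

```text
clock: 5.52
tcp_pos: [0.6392, 0.0279, 0.149]
orientation: [-0.0, -3.141, -0.0]
contact_force: [-0.5, 0.2, -0.0]
grip_width: 0.0554
gripper_force: 0.0
```

>>> {"method": "arm_command", "body": {
  "rows": [
    {"fingers":0.3,"x":0.031,"y":-0.0027,"z":0,"ax":0,"ay":0,"az":0},
    {"fingers":0.3,"x":0.031,"y":-0.0027,"z":0,"ax":0,"ay":0,"az":0},
    {"fingers":0.3,"x":0.031,"y":-0.0027,"z":0,"ax":0,"ay":0,"az":0},
    {"fingers":0.3,"x":0.031,"y":-0.0027,"z":0,"ax":0,"ay":0,"az":0},
    {"fingers":0.3,"x":0.031,"y":-0.0027,"z":0,"ax":0,"ay":0,"az":0},
    {"fingers":0.3,"x":0.031,"y":-0.0027,"z":0,"ax":0,"ay":0,"az":0},
    {"fingers":0.3,"x":0,"y":0,"z":0,"ax":0,"ay":0,"az":0},
    {"fingers":0.3,"x":0,"y":0,"z":0,"ax":0,"ay":0,"az":0},
    {"fingers":0.3,"x":0,"y":0,"z":0,"ax":0,"ay":0,"az":0}
  ]
}}

```text
clock: 6.27
tcp_pos: [0.4537, 0.0119, 0.1489]
orientation: [-0.0, -3.141, 0.0]
contact_force: [0.8, 0.5, 0.1]
grip_width: 0.0558
gripper_force: 0.0
```

>>> {"method": "arm_command", "body": {
  "rows": [
    {"fingers":0.3,"x":0,"y":0,"z":0.03,"ax":0,"ay":0,"az":0},
    {"fingers":0.3,"x":0,"y":0,"z":0.03,"ax":0,"ay":0,"az":0},
    {"fingers":0.3,"x":0,"y":0,"z":0.03,"ax":0,"ay":0,"az":0},
    {"fingers":0.3,"x":0,"y":0,"z":0.019,"ax":0,"ay":0,"az":0},
    {"fingers":0.3,"x":0,"y":0,"z":0,"ax":0,"ay":0,"az":0},
    {"fingers":-1,"x":0,"y":0,"z":0,"ax":0,"ay":0,"az":0},
    {"fingers":-1,"x":0,"y":0,"z":0,"ax":0,"ay":0,"az":0},
    {"fingers":-1,"x":0,"y":0,"z":0,"ax":0,"ay":0,"az":0},
    {"fingers":-1,"x":0,"y":0,"z":0,"ax":0,"ay":0,"az":0},
    {"fingers":-1,"x":0,"y":0,"z":0,"ax":0,"ay":0,"az":0}
  ]
}}

```text
clock: 7.1
tcp_pos: [0.4542, 0.0119, 0.0412]
orientation: [0.0, 3.14, 0.001]
contact_force: [0.2, -0.1, 1.1]
grip_width: 0.0292
gripper_force: 39.6
```

>>> {"method": "arm_command", "body": {
  "rows": [
    {"fingers":-1,"x":0,"y":0,"z":-0.025,"ax":0,"ay":0,"az":0},
    {"fingers":-1,"x":0,"y":0,"z":-0.03,"ax":0,"ay":0,"az":0},
    {"fingers":-1,"x":0,"y":0,"z":-0.03,"ax":0,"ay":0,"az":0},
    {"fingers":-1,"x":0,"y":0,"z":-0.025,"ax":0,"ay":0,"az":0},
    {"fingers":-1,"x":-0.0296,"y":-0.009,"z":0,"ax":0,"ay":0,"az":0},
    {"fingers":-1,"x":-0.0296,"y":-0.009,"z":0,"ax":0,"ay":0,"az":0},
    {"fingers":-1,"x":-0.0296,"y":-0.009,"z":0,"ax":0,"ay":0,"az":0},
    {"fingers":-1,"x":-0.0296,"y":-0.009,"z":0,"ax":0,"ay":0,"az":0},
    {"fingers":-1,"x":-0.0296,"y":-0.009,"z":0,"ax":0,"ay":0,"az":0},
    {"fingers":-1,"x":-0.0296,"y":-0.009,"z":0,"ax":0,"ay":0,"az":0}
  ]
}}

```text
clock: 7.93
tcp_pos: [0.6321, -0.0426, 0.1507]
orientation: [0.0, 3.141, 0.0]
contact_force: [0.1, 0.7, -2.4]
grip_width: 0.0292
gripper_force: 40.3
```

>>> {"method": "arm_command", "body": {
  "rows": [
    {"fingers":-1,"x":0,"y":0,"z":0,"ax":0,"ay":0,"az":0},
    {"fingers":-1,"x":0,"y":0,"z":0,"ax":0,"ay":0,"az":0},
    {"fingers":-1,"x":0,"y":0,"z":0.025,"ax":0,"ay":0,"az":0},
    {"fingers":-1,"x":0,"y":0,"z":0.025,"ax":0,"ay":0,"az":0},
    {"fingers":-1,"x":0,"y":0,"z":0.025,"ax":0,"ay":0,"az":0},
    {"fingers":-1,"x":0,"y":0,"z":0.02,"ax":0,"ay":0,"az":0},
    {"fingers":-1,"x":0,"y":0,"z":0.007,"ax":0,"ay":0,"az":0},
    {"fingers":-1,"x":0,"y":0,"z":0.003,"ax":0,"ay":0,"az":0},
    {"fingers":-1,"x":0,"y":0,"z":0,"ax":0,"ay":0,"az":0},
    {"fingers":-1,"x":0,"y":0,"z":0,"ax":0,"ay":0,"az":0}
  ]
}}

```text
clock: 8.77
tcp_pos: [0.6309, -0.042, 0.0463]
orientation: [0.0, 3.141, 0.0]
contact_force: [0.6, -0.3, -2.2]
grip_width: 0.0289
gripper_force: 40.4
```

>>> {"method": "arm_command", "body": {
  "rows": [
    {"fingers":-1,"x":0,"y":0,"z":0.001,"ax":0,"ay":0,"az":0},
    {"fingers":-1,"x":0,"y":0,"z":0,"ax":0,"ay":0,"az":0},
    {"fingers":0.0,"x":0,"y":0,"z":0,"ax":0,"ay":0,"az":0},
    {"fingers":0.0,"x":0,"y":0,"z":0,"ax":0,"ay":0,"az":0},
    {"fingers":0.0,"x":0,"y":0,"z":0,"ax":0,"ay":0,"az":0},
    {"fingers":0.0,"x":0,"y":0,"z":0,"ax":0,"ay":0,"az":0},
    {"fingers":0.0,"x":0,"y":0,"z":-0.02,"ax":0,"ay":0,"az":0},
    {"fingers":0.0,"x":0,"y":0,"z":-0.025,"ax":0,"ay":0,"az":0},
    {"fingers":0.0,"x":0,"y":0,"z":-0.03,"ax":0,"ay":0,"az":0},
    {"fingers":0.0,"x":0,"y":0,"z":-0.03,"ax":0,"ay":0,"az":0}
  ]
}}

```text
clock: 9.6
tcp_pos: [0.6306, -0.0425, 0.15]
orientation: [-0.001, -3.14, 0.0]
contact_force: [0.4, 0.1, -0.1]
grip_width: 0.0428
gripper_force: 0.0
```

>>> {"method": "arm_command", "body": {
  "rows": [
    {"fingers":0.3,"x":0.0275,"y":0.026,"z":0,"ax":0,"ay":0,"az":0},
    {"fingers":0.3,"x":0.0275,"y":0.026,"z":0,"ax":0,"ay":0,"az":0},
    {"fingers":0.3,"x":0.0275,"y":0.026,"z":0,"ax":0,"ay":0,"az":0},
    {"fingers":0.3,"x":0.0275,"y":0.026,"z":0,"ax":0,"ay":0,"az":0},
    {"fingers":0.3,"x":0.0275,"y":0.026,"z":0,"ax":0,"ay":0,"az":0},
    {"fingers":0.3,"x":0.0275,"y":0.026,"z":0,"ax":0,"ay":0,"az":0},
    {"fingers":0.3,"x":0.0275,"y":0.0275,"z":0,"ax":0,"ay":0,"az":0},
    {"fingers":0.3,"x":0,"y":0,"z":0,"ax":0,"ay":0,"az":0},
    {"fingers":0.3,"x":0,"y":0,"z":0,"ax":0,"ay":0,"az":0},
    {"fingers":0.3,"x":0,"y":0,"z":0,"ax":0,"ay":0,"az":0}
  ]
}}

```text
clock: 10.43
tcp_pos: [0.4393, 0.1411, 0.1496]
orientation: [0.0, 3.141, 0.0]
contact_force: [0.4, -0.3, -0.0]
grip_width: 0.0557
gripper_force: 0.0
```

```bash
python3 - <<'E'
from h import *
for n in("scene","top"):
    f=grab(n); np.savez(n+".npz",**f)
    cv2.imwrite(f"pics/{n}1.png",cv2.resize(f["frame"][:,:,::-1],(800,600)))
print(r.get_obs()["tcp_pos"])
E
python3 meas.py | grep -E "vs|pur|ring1|beak|weig"
```

```text
[0.4397683  0.14017264 0.14944519]
vshort 0 n 247 all c 0.439 0.143 r0.015 top c 0.439 0.140 r0.012 h0.047 n69
vshort 1 n 51 all c 0.430 0.126 r0.021 top c 0.438 0.135 r0.008 h0.048 n16
purple 0 n 421 all c 0.668 0.185 r0.020 top c 0.667 0.185 r0.009 h0.065 n72
purple 1 n 165 all c 0.670 0.190 r0.037 top c 0.668 0.185 r0.009 h0.068 n30
ring1 0 n 151 all c 0.441 -0.163 r0.029 top c 0.441 -0.163 r0.029 h0.013 n115
ring1 1 n 157 all c 0.443 -0.163 r0.040 top c 0.441 -0.161 r0.027 h0.016 n102
beaker 0 n 283 all c 0.536 -0.100 r0.031 top c 0.526 -0.103 r0.022 h0.046 n70
beaker 1 n 160 all c 0.528 -0.105 r0.041 top c 0.526 -0.102 r0.020 h0.049 n38
weight 0 n 159 all c 0.521 0.092 r0.013 top c 0.520 0.091 r0.007 h0.039 n30
weight 1 n 94 all c 0.521 0.094 r0.039 top c 0.520 0.091 r0.007 h0.041 n20
```

View pics/scene1.png

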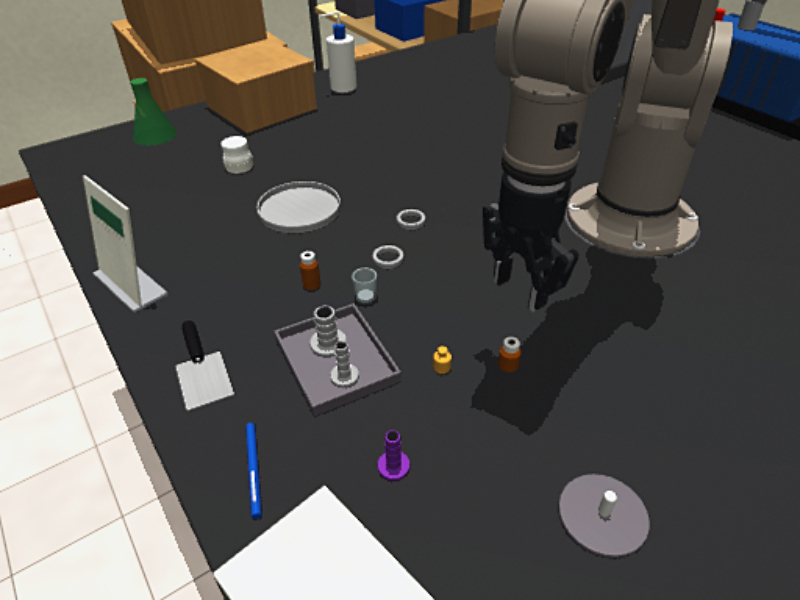

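Both nozzles stand upright in the rectangular tray at (325,335) and (343,365), and everything else is undisturbed. Next is the short vial.

>>> {"method": "arm_command", "body": {
  "rows": [
    {"fingers":0.3,"x":0.001,"y":0.0007,"z":0.03,"ax":0,"ay":0,"az":0},
    {"fingers":0.3,"x":0,"y":0,"z":0.03,"ax":0,"ay":0,"az":0},
    {"fingers":0.3,"x":0,"y":0,"z":0.03,"ax":0,"ay":0,"az":0},
    {"fingers":0.3,"x":0,"y":0,"z":0.025,"ax":0,"ay":0,"az":0},
    {"fingers":0.3,"x":0,"y":0,"z":0.01,"ax":0,"ay":0,"az":0},
    {"fingers":0.3,"x":0,"y":0,"z":0,"ax":0,"ay":0,"az":0},
    {"fingers":-1,"x":0,"y":0,"z":0,"ax":0,"ay":0,"az":0},
    {"fingers":-1,"x":0,"y":0,"z":0,"ax":0,"ay":0,"az":0},
    {"fingers":-1,"x":0,"y":0,"z":0,"ax":0,"ay":0,"az":0},
    {"fingers":-1,"x":0,"y":0,"z":0,"ax":0,"ay":0,"az":0}
  ]
}}

```text
clock: 11.37
tcp_pos: [0.4389, 0.1422, 0.0257]
orientation: [0.001, 3.139, 0.002]
contact_force: [0.3, -0.3, 5.1]
grip_width: 0.0287
gripper_force: 40.0
```

>>> {"method": "arm_command", "body": {
  "rows": [
    {"fingers":-1,"x":0,"y":0,"z":0,"ax":0,"ay":0,"az":0},
    {"fingers":-1,"x":0,"y":0,"z":-0.02,"ax":0,"ay":0,"az":0},
    {"fingers":-1,"x":0,"y":0,"z":-0.03,"ax":0,"ay":0,"az":0},
    {"fingers":-1,"x":0,"y":0,"z":-0.03,"ax":0,"ay":0,"az":0},
    {"fingers":-1,"x":0,"y":0,"z":-0.03,"ax":0,"ay":0,"az":0},
    {"fingers":-1,"x":0,"y":0,"z":-0.01,"ax":0,"ay":0,"az":0},
    {"fingers":-1,"x":0,"y":0,"z":0,"ax":0,"ay":0,"az":0}
  ]
}}

```text
clock: 11.95
tcp_pos: [0.4394, 0.1428, 0.1472]
orientation: [0.0, 3.136, 0.005]
contact_force: [-0.5, -0.1, -1.3]
grip_width: 0.0286
gripper_force: 39.8
```

>>> {"method": "arm_command", "body": {
  "rows": [
    {"fingers":-1,"x":-0.01,"y":-0.0345,"z":0,"ax":0,"ay":0,"az":0},
    {"fingers":-1,"x":-0.01,"y":-0.0345,"z":0,"ax":0,"ay":0,"az":0},
    {"fingers":-1,"x":-0.01,"y":-0.0345,"z":0,"ax":0,"ay":0,"az":0},
    {"fingers":-1,"x":-0.01,"y":-0.036,"z":0,"ax":0,"ay":0,"az":0},
    {"fingers":-1,"x":-0.01,"y":-0.036,"z":0,"ax":0,"ay":0,"az":0},
    {"fingers":-1,"x":0,"y":-0.036,"z":0,"ax":0,"ay":0,"az":0},
    {"fingers":-1,"x":0,"y":-0.036,"z":0,"ax":0,"ay":0,"az":0},
    {"fingers":-1,"x":0,"y":-0.036,"z":0,"ax":0,"ay":0,"az":0},
    {"fingers":-1,"x":0,"y":-0.036,"z":0,"ax":0,"ay":0,"az":0},
    {"fingers":-1,"x":0,"y":-0.036,"z":0,"ax":0,"ay":0,"az":0}
  ]
}}

```text
clock: 12.78
tcp_pos: [0.4864, -0.2149, 0.1427]
orientation: [-0.0, -3.139, -0.001]
contact_force: [1.0, 1.8, -1.2]
grip_width: 0.0288
gripper_force: 39.8
```

>>> {"method": "arm_command", "body": {
  "rows": [
    {"fingers":-1,"x":0.005,"y":-0.036,"z":0,"ax":0,"ay":0,"az":0},
    {"fingers":-1,"x":0.005,"y":-0.036,"z":0,"ax":0,"ay":0,"az":0},
    {"fingers":-1,"x":0.005,"y":-0.036,"z":0,"ax":0,"ay":0,"az":0},
    {"fingers":-1,"x":0.005,"y":-0.036,"z":0,"ax":0,"ay":0,"az":0},
    {"fingers":-1,"x":0.005,"y":-0.036,"z":0,"ax":0,"ay":0,"az":0},
    {"fingers":-1,"x":0,"y":0,"z":0,"ax":0,"ay":0,"az":0},
    {"fingers":-1,"x":0,"y":0,"z":0,"ax":0,"ay":0,"az":0},
    {"fingers":-1,"x":0,"y":0,"z":0,"ax":0,"ay":0,"az":0},
    {"fingers":-1,"x":0,"y":0,"z":0,"ax":0,"ay":0,"az":0}
  ]
}}

```text
clock: 13.53
tcp_pos: [0.4627, -0.3916, 0.1431]
orientation: [0.003, -3.14, -0.003]
contact_force: [0.1, 0.4, -0.4]
grip_width: 0.0288
gripper_force: 39.8
```

>>> {"method": "arm_command", "body": {
  "rows": [
    {"fingers":-1,"x":0,"y":0,"z":0.03,"ax":0,"ay":0,"az":0},
    {"fingers":-1,"x":0,"y":0,"z":0.03,"ax":0,"ay":0,"az":0},
    {"fingers":-1,"x":0,"y":0,"z":0.025,"ax":0,"ay":0,"az":0},
    {"fingers":-1,"x":0,"y":0,"z":0.018,"ax":0,"ay":0,"az":0},
    {"fingers":-1,"x":0,"y":0,"z":0.008,"ax":0,"ay":0,"az":0},
    {"fingers":-1,"x":0,"y":0,"z":0,"ax":0,"ay":0,"az":0},
    {"fingers":-1,"x":0,"y":0,"z":0,"ax":0,"ay":0,"az":0},
    {"fingers":-1,"x":0,"y":0,"z":0,"ax":0,"ay":0,"az":0}
  ]
}}

```text
clock: 14.2
tcp_pos: [0.4635, -0.3938, 0.0346]
orientation: [-0.0, 3.14, -0.002]
contact_force: [-0.5, -0.5, -0.1]
grip_width: 0.0287
gripper_force: 39.8
```

>>> {"method": "arm_command", "body": {
  "rows": [
    {"fingers":-1,"x":0,"y":0,"z":0.003,"ax":0,"ay":0,"az":0},
    {"fingers":-1,"x":0,"y":0,"z":0.0025,"ax":0,"ay":0,"az":0},
    {"fingers":-1,"x":0,"y":0,"z":0,"ax":0,"ay":0,"az":0},
    {"fingers":-1,"x":0,"y":0,"z":0,"ax":0,"ay":0,"az":0}
  ]
}}

```text
clock: 14.53
tcp_pos: [0.4632, -0.394, 0.0287]
orientation: [0.001, 3.14, -0.001]
contact_force: [0.6, 0.6, 4.5]
grip_width: 0.0286
gripper_force: 40.3
```

>>> {"method": "arm_command", "body": {
  "rows": [
    {"fingers":0.1,"x":0,"y":0,"z":0,"ax":0,"ay":0,"az":0},
    {"fingers":0.1,"x":0,"y":0,"z":0,"ax":0,"ay":0,"az":0},
    {"fingers":0.1,"x":0,"y":0,"z":0,"ax":0,"ay":0,"az":0},
    {"fingers":0.1,"x":0,"y":0,"z":0,"ax":0,"ay":0,"az":0},
    {"fingers":0.1,"x":0,"y":0,"z":-0.015,"ax":0,"ay":0,"az":0},
    {"fingers":0.1,"x":0,"y":0,"z":-0.03,"ax":0,"ay":0,"az":0},
    {"fingers":0.1,"x":0,"y":0,"z":-0.03,"ax":0,"ay":0,"az":0},
    {"fingers":0.1,"x":0,"y":0,"z":-0.03,"ax":0,"ay":0,"az":0},
    {"fingers":0.1,"x":0,"y":0,"z":-0.015,"ax":0,"ay":0,"az":0}
  ]
}}

```text
clock: 15.28
tcp_pos: [0.4634, -0.3947, 0.1512]
orientation: [0.001, 3.138, -0.004]
contact_force: [0.4, -0.6, -0.9]
grip_width: 0.047
gripper_force: 0.0
```

>>> {"method": "arm_command", "body": {
  "rows": [
    {"fingers":0.3,"x":-0.0197,"y":0.0356,"z":0,"ax":0,"ay":0,"az":0},
    {"fingers":0.3,"x":-0.0197,"y":0.0356,"z":0,"ax":0,"ay":0,"az":0},
    {"fingers":0.3,"x":-0.0197,"y":0.0356,"z":0,"ax":0,"ay":0,"az":0},
    {"fingers":0.3,"x":-0.0197,"y":0.0356,"z":0,"ax":0,"ay":0,"az":0},
    {"fingers":0.3,"x":-0.0197,"y":0.0356,"z":0,"ax":0,"ay":0,"az":0},
    {"fingers":0.3,"x":-0.0197,"y":0.0356,"z":0,"ax":0,"ay":0,"az":0},
    {"fingers":0.3,"x":0,"y":0,"z":0,"ax":0,"ay":0,"az":0},
    {"fingers":0.3,"x":0,"y":0,"z":0,"ax":0,"ay":0,"az":0},
    {"fingers":0.3,"x":0,"y":0,"z":0,"ax":0,"ay":0,"az":0}
  ]
}}

```text
clock: 16.03
tcp_pos: [0.5803, -0.1803, 0.1476]
orientation: [-0.0, -3.141, 0.001]
contact_force: [-0.6, 0.1, -0.2]
grip_width: 0.0559
gripper_force: 0.0
```

>>> {"method": "arm_command", "body": {
  "rows": [
    {"fingers":0.3,"x":-0.0015,"y":0,"z":0.03,"ax":0,"ay":0,"az":0},
    {"fingers":0.3,"x":0,"y":0,"z":0.03,"ax":0,"ay":0,"az":0},
    {"fingers":0.3,"x":0,"y":0,"z":0.03,"ax":0,"ay":0,"az":0},
    {"fingers":0.3,"x":0,"y":0,"z":0.026,"ax":0,"ay":0,"az":0},
    {"fingers":0.3,"x":0,"y":0,"z":0,"ax":0,"ay":0,"az":0},
    {"fingers":-1,"x":0,"y":0,"z":0,"ax":0,"ay":0,"az":0},
    {"fingers":-1,"x":0,"y":0,"z":0,"ax":0,"ay":0,"az":0},
    {"fingers":-1,"x":0,"y":0,"z":0,"ax":0,"ay":0,"az":0},
    {"fingers":-1,"x":0,"y":0,"z":0,"ax":0,"ay":0,"az":0},
    {"fingers":-1,"x":0,"y":0,"z":0,"ax":0,"ay":0,"az":0}
  ]
}}

```text
clock: 16.87
tcp_pos: [0.5833, -0.1806, 0.0335]
orientation: [0.001, 3.139, -0.001]
contact_force: [-0.2, -1.0, 5.3]
grip_width: 0.0285
gripper_force: 40.0
```

>>> {"method": "arm_command", "body": {
  "rows": [
    {"fingers":-1,"x":0,"y":0,"z":-0.02,"ax":0,"ay":0,"az":0},
    {"fingers":-1,"x":0,"y":0,"z":-0.03,"ax":0,"ay":0,"az":0},
    {"fingers":-1,"x":0,"y":0,"z":-0.03,"ax":0,"ay":0,"az":0},
    {"fingers":-1,"x":0,"y":0,"z":-0.03,"ax":0,"ay":0,"az":0},
    {"fingers":-1,"x":0,"y":0,"z":-0.02,"ax":0,"ay":0,"az":0},
    {"fingers":-1,"x":0,"y":0,"z":0,"ax":0,"ay":0,"az":0},
    {"fingers":-1,"x":0,"y":0,"z":0,"ax":0,"ay":0,"az":0}
  ]
}}

```text
clock: 17.45
tcp_pos: [0.5832, -0.18, 0.1636]
orientation: [0.0, 3.138, -0.0]
contact_force: [-0.5, -0.1, -0.9]
grip_width: 0.0287
gripper_force: 39.5
```

>>> {"method": "arm_command", "body": {
  "rows": [
    {"fingers":-1,"x":0.0081,"y":-0.0307,"z":0,"ax":0,"ay":0,"az":0},
    {"fingers":-1,"x":0.0081,"y":-0.0307,"z":0,"ax":0,"ay":0,"az":0},
    {"fingers":-1,"x":0.0081,"y":-0.0307,"z":0,"ax":0,"ay":0,"az":0},
    {"fingers":-1,"x":0.0081,"y":-0.0307,"z":0,"ax":0,"ay":0,"az":0},
    {"fingers":-1,"x":0.0081,"y":-0.0307,"z":0,"ax":0,"ay":0,"az":0},
    {"fingers":-1,"x":0.0081,"y":-0.0307,"z":0,"ax":0,"ay":0,"az":0},
    {"fingers":-1,"x":0.0081,"y":-0.0307,"z":0,"ax":0,"ay":0,"az":0},
    {"fingers":-1,"x":0,"y":0,"z":0,"ax":0,"ay":0,"az":0},
    {"fingers":-1,"x":0,"y":0,"z":0,"ax":0,"ay":0,"az":0}
  ]
}}

```text
clock: 18.2
tcp_pos: [0.5231, -0.3971, 0.1603]
orientation: [-0.008, -3.139, -0.0]
contact_force: [0.4, 0.6, -0.6]
grip_width: 0.0287
gripper_force: 39.6
```

>>> {"method": "arm_command", "body": {
  "rows": [
    {"fingers":-1,"x":0,"y":0,"z":0.03,"ax":0,"ay":0,"az":0},
    {"fingers":-1,"x":0,"y":0,"z":0.03,"ax":0,"ay":0,"az":0},
    {"fingers":-1,"x":0,"y":0,"z":0.03,"ax":0,"ay":0,"az":0},
    {"fingers":-1,"x":0,"y":0,"z":0.02,"ax":0,"ay":0,"az":0},
    {"fingers":-1,"x":0,"y":0,"z":0.008,"ax":0,"ay":0,"az":0},
    {"fingers":-1,"x":0,"y":0,"z":0.003,"ax":0,"ay":0,"az":0},
    {"fingers":-1,"x":0,"y":0,"z":0,"ax":0,"ay":0,"az":0},
    {"fingers":-1,"x":0,"y":0,"z":0,"ax":0,"ay":0,"az":0},
    {"fingers":-1,"x":0,"y":0,"z":0,"ax":0,"ay":0,"az":0}
  ]
}}

```text
clock: 18.95
tcp_pos: [0.5265, -0.3954, 0.0424]
orientation: [0.0, 3.139, -0.002]
contact_force: [-0.6, 0.6, -0.1]
grip_width: 0.0288
gripper_force: 39.6
```

>>> {"method": "arm_command", "body": {
  "rows": [
    {"fingers":-1,"x":0,"y":0,"z":0.003,"ax":0,"ay":0,"az":0},
    {"fingers":-1,"x":0,"y":0,"z":0.0025,"ax":0,"ay":0,"az":0},
    {"fingers":-1,"x":0,"y":0,"z":0,"ax":0,"ay":0,"az":0},
    {"fingers":-1,"x":0,"y":0,"z":0,"ax":0,"ay":0,"az":0}
  ]
}}

```text
clock: 19.28
tcp_pos: [0.5262, -0.3953, 0.0366]
orientation: [0.001, 3.14, -0.001]
contact_force: [-1.3, 1.1, 5.7]
grip_width: 0.0287
gripper_force: 40.3
```

>>> {"method": "arm_command", "body": {
  "rows": [
    {"fingers":0.1,"x":0,"y":0,"z":0,"ax":0,"ay":0,"az":0},
    {"fingers":0.1,"x":0,"y":0,"z":0,"ax":0,"ay":0,"az":0},
    {"fingers":0.1,"x":0,"y":0,"z":0,"ax":0,"ay":0,"az":0},
    {"fingers":0.1,"x":0,"y":0,"z":0,"ax":0,"ay":0,"az":0},
    {"fingers":0.1,"x":0,"y":0,"z":-0.015,"ax":0,"ay":0,"az":0},
    {"fingers":0.1,"x":0,"y":0,"z":-0.03,"ax":0,"ay":0,"az":0},
    {"fingers":0.1,"x":0,"y":0,"z":-0.03,"ax":0,"ay":0,"az":0},
    {"fingers":0.1,"x":0,"y":0,"z":-0.03,"ax":0,"ay":0,"az":0},
    {"fingers":0.1,"x":0,"y":0,"z":-0.01,"ax":0,"ay":0,"az":0}
  ]
}}

```text
clock: 20.03
tcp_pos: [0.5272, -0.3968, 0.1562]
orientation: [0.002, 3.135, -0.006]
contact_force: [0.9, -0.7, 0.9]
grip_width: 0.0469
gripper_force: 0.0
```

>>> {"method": "arm_command", "body": {
  "rows": [
    {"fingers":0.7,"x":0.0122,"y":0.0334,"z":0,"ax":0,"ay":0,"az":0},
    {"fingers":0.7,"x":0.0122,"y":0.0334,"z":0,"ax":0,"ay":0,"az":0},
    {"fingers":0.7,"x":0.0122,"y":0.0334,"z":0,"ax":0,"ay":0,"az":0},
    {"fingers":0.7,"x":0.0122,"y":0.0334,"z":0,"ax":0,"ay":0,"az":0},
    {"fingers":0.7,"x":0.0122,"y":0.0334,"z":0,"ax":0,"ay":0,"az":0},
    {"fingers":0.7,"x":0.0122,"y":0.0334,"z":0,"ax":0,"ay":0,"az":0},
    {"fingers":0.7,"x":0.0122,"y":0.0334,"z":0,"ax":0,"ay":0,"az":0},
    {"fingers":0.7,"x":0,"y":0,"z":0,"ax":0,"ay":0,"az":0},
    {"fingers":0.7,"x":0,"y":0,"z":0,"ax":0,"ay":0,"az":0},
    {"fingers":0.7,"x":0,"y":0,"z":0,"ax":0,"ay":0,"az":0}
  ]
}}

```text
clock: 20.87
tcp_pos: [0.4407, -0.1615, 0.1509]
orientation: [0.0, 3.14, -0.001]
contact_force: [-0.5, -1.2, 1.3]
grip_width: 0.0726
gripper_force: 0.0
```

```bash
python3 - <<'E'
from h import *
for n in("scene","top"):
    f=grab(n); np.savez(n+".npz",**f)
    cv2.imwrite(f"pics/{n}2.png",cv2.resize(f["frame"][:,:,::-1],(800,600)))
print(r.get_obs()["tcp_pos"])
E
python3 meas.py | grep -E "ring1|beak|weig"
```

```text
[ 0.44067525 -0.16236076  0.15066987]
ring1 0 n 148 all c 0.444 -0.163 r0.029 top c 0.444 -0.163 r0.029 h0.014 n108
ring1 1 n 40 all c 0.437 -0.145 r0.019 top c 0.438 -0.146 r0.018 h0.015 n31
beaker 0 n 285 all c 0.537 -0.101 r0.032 top c 0.525 -0.103 r0.021 h0.046 n72
beaker 1 n 157 all c 0.530 -0.107 r0.041 top c 0.525 -0.101 r0.020 h0.049 n43
weight 0 n 162 all c 0.520 0.092 r0.013 top c 0.519 0.091 r0.007 h0.039 n31
weight 1 n 85 all c 0.524 0.090 r0.038 top c 0.520 0.092 r0.007 h0.040 n20
```

View pics/scene2.png

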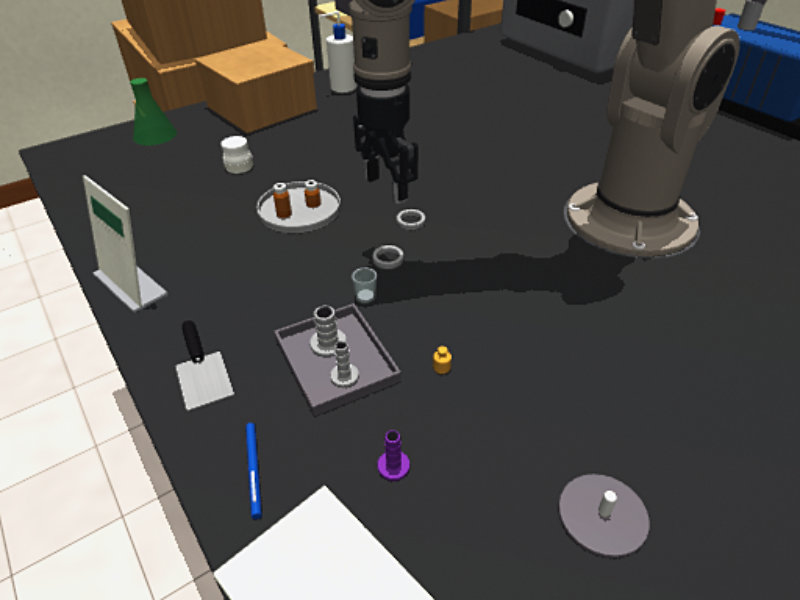

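Both vials stand in the round tray at (283,200) and (312,193), and the target ring at (388,257) is where I expected it. I'll descend onto the ring.

>>> {"method": "arm_command", "body": {
  "rows": [
    {"fingers":0.7,"x":0,"y":0,"z":0.03,"ax":0,"ay":0,"az":0},
    {"fingers":0.7,"x":0,"y":0,"z":0.03,"ax":0,"ay":0,"az":0},
    {"fingers":0.7,"x":0,"y":0,"z":0.03,"ax":0,"ay":0,"az":0},
    {"fingers":0.7,"x":0,"y":0,"z":0.025,"ax":0,"ay":0,"az":0},
    {"fingers":0.7,"x":0,"y":0,"z":0.01,"ax":0,"ay":0,"az":0},
    {"fingers":0.7,"x":0,"y":0,"z":0.006,"ax":0,"ay":0,"az":0},
    {"fingers":0.7,"x":0,"y":0,"z":0,"ax":0,"ay":0,"az":0},
    {"fingers":0.7,"x":0,"y":0,"z":0,"ax":0,"ay":0,"az":0}
  ]
}}

```text
clock: 21.63
tcp_pos: [0.4408, -0.1618, 0.02]
orientation: [0.002, 3.141, -0.001]
contact_force: [0.4, -0.6, 0.7]
grip_width: 0.0725
gripper_force: 0.0
```

>>> {"method": "arm_command", "body": {
  "rows": [
    {"fingers":-1,"x":0,"y":0,"z":0,"ax":0,"ay":0,"az":0},
    {"fingers":-1,"x":0,"y":0,"z":0,"ax":0,"ay":0,"az":0},
    {"fingers":-1,"x":0,"y":0,"z":0,"ax":0,"ay":0,"az":0},
    {"fingers":-1,"x":0,"y":0,"z":0,"ax":0,"ay":0,"az":0},
    {"fingers":-1,"x":0,"y":0,"z":0,"ax":0,"ay":0,"az":0}
  ]
}}

```text
clock: 22.05
tcp_pos: [0.4412, -0.1614, 0.0211]
orientation: [0.002, 3.139, -0.0]
contact_force: [-2.2, -0.2, 11.0]
grip_width: 0.0521
gripper_force: 39.5
```

>>> {"method": "arm_command", "body": {
  "rows": [
    {"fingers":-1,"x":0,"y":0,"z":-0.015,"ax":0,"ay":0,"az":0},
    {"fingers":-1,"x":0,"y":0,"z":-0.03,"ax":0,"ay":0,"az":0},
    {"fingers":-1,"x":0,"y":0,"z":-0.03,"ax":0,"ay":0,"az":0},
    {"fingers":-1,"x":0,"y":0,"z":-0.03,"ax":0,"ay":0,"az":0},
    {"fingers":-1,"x":0,"y":0,"z":-0.025,"ax":0,"ay":0,"az":0},
    {"fingers":-1,"x":-0.01,"y":0.0358,"z":0,"ax":0,"ay":0,"az":0},
    {"fingers":-1,"x":-0.01,"y":0.0358,"z":0,"ax":0,"ay":0,"az":0},
    {"fingers":-1,"x":-0.01,"y":0.0358,"z":0,"ax":0,"ay":0,"az":0},
    {"fingers":-1,"x":-0.01,"y":0.0358,"z":0,"ax":0,"ay":0,"az":0},
    {"fingers":-1,"x":-0.01,"y":0.0358,"z":0,"ax":0,"ay":0,"az":0}
  ]
}}

```text
clock: 22.88
tcp_pos: [0.4906, 0.0198, 0.1506]
orientation: [0.001, 3.139, 0.001]
contact_force: [0.3, -0.7, -0.3]
grip_width: 0.0517
gripper_force: 42.0
```

>>> {"method": "arm_command", "body": {
  "rows": [
    {"fingers":-1,"x":-0.0034,"y":0.0358,"z":0,"ax":0,"ay":0,"az":0},
    {"fingers":-1,"x":-0.0034,"y":0.0358,"z":0,"ax":0,"ay":0,"az":0},
    {"fingers":-1,"x":-0.0034,"y":0.0358,"z":0,"ax":0,"ay":0,"az":0},
    {"fingers":-1,"x":-0.0034,"y":0.0358,"z":0,"ax":0,"ay":0,"az":0},
    {"fingers":-1,"x":-0.0034,"y":0.0358,"z":0,"ax":0,"ay":0,"az":0},
    {"fingers":-1,"x":0,"y":0.0358,"z":0,"ax":0,"ay":0,"az":0},
    {"fingers":-1,"x":0,"y":0.0358,"z":0,"ax":0,"ay":0,"az":0},
    {"fingers":-1,"x":0,"y":0.0358,"z":0,"ax":0,"ay":0,"az":0},
    {"fingers":-1,"x":0,"y":0.0358,"z":0,"ax":0,"ay":0,"az":0},
    {"fingers":-1,"x":0,"y":0.0358,"z":0,"ax":0,"ay":0,"az":0}
  ]
}}

```text
clock: 23.72
tcp_pos: [0.507, 0.3778, 0.1505]
orientation: [0.0, 3.141, 0.001]
contact_force: [0.1, 0.8, -0.7]
grip_width: 0.0514
gripper_force: 42.0
```

>>> {"method": "arm_command", "body": {
  "rows": [
    {"fingers":-1,"x":0,"y":0,"z":0,"ax":0,"ay":0,"az":0},
    {"fingers":-1,"x":0,"y":0,"z":0,"ax":0,"ay":0,"az":0},
    {"fingers":-1,"x":0,"y":0,"z":0,"ax":0,"ay":0,"az":0},
    {"fingers":-1,"x":0,"y":0,"z":0.03,"ax":0,"ay":0,"az":0},
    {"fingers":-1,"x":0,"y":0,"z":0.02,"ax":0,"ay":0,"az":0},
    {"fingers":-1,"x":0,"y":0,"z":0,"ax":0,"ay":0,"az":0},
    {"fingers":-1,"x":0,"y":0,"z":0,"ax":0,"ay":0,"az":0}
  ]
}}

```text
clock: 24.3
tcp_pos: [0.5074, 0.3737, 0.099]
orientation: [-0.004, -3.14, 0.003]
contact_force: [0.0, 0.8, -0.0]
grip_width: 0.0519
gripper_force: 42.1
```

```bash
python3 - <<'E'
from h import *
for n in("scene","top"):
    f=grab(n); np.savez(n+".npz",**f)
    a=f["frame"][:,:,::-1]
    a=a[220:370,300:500] if n=="scene" else a[110:260,70:270]
    cv2.imwrite(f"pics/{n}3.png",cv2.resize(a,(800,600)))
print(r.get_obs()["tcp_pos"])
E
```

```text
[0.50850576 0.37532033 0.10087111]
```

View pics/scene3.png

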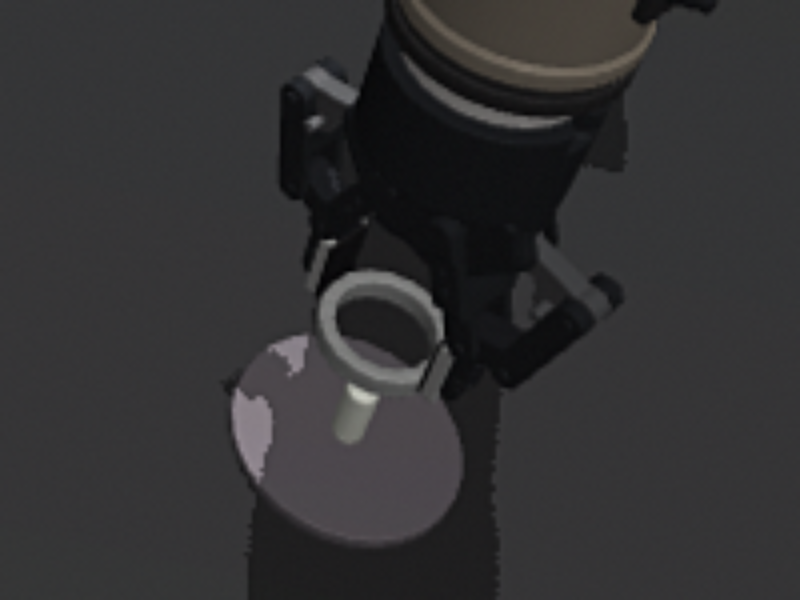

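The ring is gripped above the post at crop (380,330), but it looks pitched toward the camera. I'll measure its plane.

```bash
python3 - <<'E'
from h import *
f=dict(np.load("scene.npz")); W=cloud(f); im=f["frame"].astype(int)
sub=np.zeros(W.shape[:2],bool); sub[286:320,378:413]=1
g=im.mean(2)
m=sub&(g>105)&(W[...,2]>.06)&(W[...,2]<.13)
p=W[m]; c=p.mean(0); print(len(p),c,p.min(0),p.max(0))
# robust plane
rng=np.random.default_rng(0);best=0
for _ in range(500):
    a=p[rng.choice(len(p),3,0)]; n=np.cross(a[1]-a[0],a[2]-a[0]); n/=np.linalg.norm(n)+1e-12
    i=abs((p-a[0])@n)<.0015
    if i.sum()>best: best=i.sum();I=i
q=p[I]; c=q.mean(0); n=np.linalg.svd(q-c)[2][2]; n*=np.sign(n[2])
print(best,'normal',n.round(3),'tilt deg',np.degrees(np.arccos(n[2])))
# circle centre in plane
u=np.cross(n,[0,1,0]);u/=np.linalg.norm(u);v=np.cross(n,u)
uv=np.c_[(q-c)@u,(q-c)@v].astype(np.float32);(a,b),R=cv2.minEnclosingCircle(uv)
print('top centre',c+a*u+b*v,'R',R,'mid',c+a*u+b*v-.006*n)
E
```

```text
222 [0.51098562 0.37020673 0.08907428] [0.48224258 0.34830703 0.07709261] [0.53372363 0.40315418 0.12040938]
201 normal [0.007 0.003 1.   ] tilt deg 0.45921674557765013
top centre [0.50821269 0.37354021 0.08903779] R 0.026248281821608543 mid [0.50816795 0.37352258 0.08303798]
```

The depth plane fit shows the ring level (0.5°) and centred within 3 mm of the post. I'll lower it.

>>> {"method": "arm_command", "body": {
  "rows": [
    {"fingers":-1,"x":0,"y":0.002,"z":0.015,"ax":0,"ay":0,"az":0},
    {"fingers":-1,"x":0,"y":0,"z":0.015,"ax":0,"ay":0,"az":0},
    {"fingers":-1,"x":0,"y":0,"z":0.015,"ax":0,"ay":0,"az":0},
    {"fingers":-1,"x":0,"y":0,"z":0.012,"ax":0,"ay":0,"az":0},
    {"fingers":-1,"x":0,"y":0,"z":0.007,"ax":0,"ay":0,"az":0},
    {"fingers":-1,"x":0,"y":0,"z":0.003,"ax":0,"ay":0,"az":0},
    {"fingers":-1,"x":0,"y":0,"z":0,"ax":0,"ay":0,"az":0},
    {"fingers":-1,"x":0,"y":0,"z":0,"ax":0,"ay":0,"az":0}
  ]
}}

```text
clock: 25.07
tcp_pos: [0.5078, 0.3782, 0.033]
orientation: [0.001, 3.141, 0.001]
contact_force: [0.9, 0.1, -0.6]
grip_width: 0.0516
gripper_force: 42.1
```

Now I'll lower the last few mm, release and rise.

>>> {"method": "arm_command", "body": {
  "rows": [
    {"fingers":-1,"x":0,"y":0,"z":0.002,"ax":0,"ay":0,"az":0},
    {"fingers":-1,"x":0,"y":0,"z":0.001,"ax":0,"ay":0,"az":0},
    {"fingers":-1,"x":0,"y":0,"z":0,"ax":0,"ay":0,"az":0},
    {"fingers":0.7,"x":0,"y":0,"z":0,"ax":0,"ay":0,"az":0},
    {"fingers":0.7,"x":0,"y":0,"z":0,"ax":0,"ay":0,"az":0},
    {"fingers":0.7,"x":0,"y":0,"z":0,"ax":0,"ay":0,"az":0},
    {"fingers":0.7,"x":0,"y":0,"z":0,"ax":0,"ay":0,"az":0},
    {"fingers":0.7,"x":0,"y":0,"z":-0.01,"ax":0,"ay":0,"az":0},
    {"fingers":0.7,"x":0,"y":0,"z":-0.03,"ax":0,"ay":0,"az":0},
    {"fingers":0.7,"x":0,"y":0,"z":-0.03,"ax":0,"ay":0,"az":0}
  ]
}}

```text
clock: 25.9
tcp_pos: [0.5065, 0.3772, 0.0994]
orientation: [-0.001, -3.139, 0.003]
contact_force: [0.9, 1.2, 0.4]
grip_width: 0.0724
gripper_force: 0.0
```

>>> {"method": "arm_command", "body": {
  "rows": [
    {"fingers":0.7,"x":0,"y":0,"z":-0.035,"ax":0,"ay":0,"az":0},
    {"fingers":0.7,"x":0,"y":0,"z":-0.035,"ax":0,"ay":0,"az":0},
    {"fingers":0.7,"x":0,"y":0,"z":-0.035,"ax":0,"ay":0,"az":0},
    {"fingers":0.7,"x":0,"y":0.035,"z":0,"ax":0,"ay":0,"az":0},
    {"fingers":0.7,"x":0,"y":0.035,"z":0,"ax":0,"ay":0,"az":0},
    {"fingers":0.7,"x":0,"y":0.035,"z":0,"ax":0,"ay":0,"az":0},
    {"fingers":0.7,"x":0,"y":0.035,"z":0,"ax":0,"ay":0,"az":0},
    {"fingers":0.7,"x":0,"y":0,"z":0,"ax":0,"ay":0,"az":0},
    {"fingers":0.7,"x":0,"y":0,"z":0,"ax":0,"ay":0,"az":0}
  ]
}}

```text
clock: 26.65
tcp_pos: [0.5057, 0.5206, 0.2043]
orientation: [0.006, -3.141, -0.001]
contact_force: [-0.0, -0.6, -0.1]
grip_width: 0.0725
gripper_force: 0.0
```

```bash
python3 - <<'E'
from h import *
for n in("scene","top"):
    f=grab(n); np.savez(n+".npz",**f)
    cv2.imwrite(f"pics/{n}4.png",cv2.resize(f["frame"][:,:,::-1],(800,600)))
W=cloud(dict(np.load("top.npz"))).reshape(-1,3);S=cloud(dict(np.load("scene.npz"))).reshape(-1,3)
for P in(W,S):
    d=np.hypot(P[:,0]-.508,P[:,1]-.377); q=P[(d<.045)&(P[:,2]>.015)&(P[:,2]<.032)]
    q=q[np.hypot(q[:,0]-.508,q[:,1]-.377)>.012]
    print(len(q),np.percentile(q[:,2],[5,50,95]),cv2.minEnclosingCircle(q[:,:2].astype(np.float32)))
E
```

```text
142 [0.01586553 0.01971344 0.02382345] ((0.5066158771514893, 0.38305675983428955), 0.03179582208395004)
338 [0.01626935 0.01920988 0.02100186] ((0.5079016089439392, 0.37817490100860596), 0.027175240218639374)
```

View pics/scene4.png

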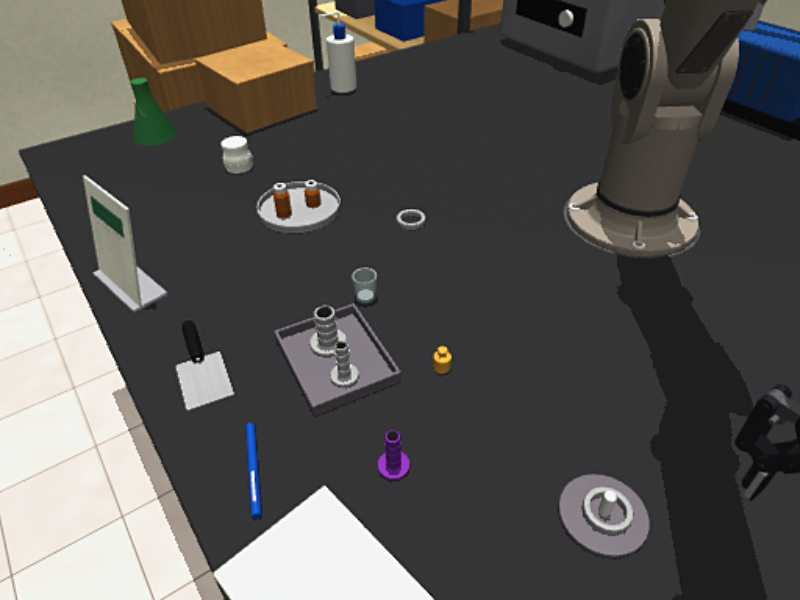

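The ring lies flat round the post at (607,507), its top at 20 mm as expected. The vials at (283,200) and (312,193) and the nozzles at (325,335) and (343,365) all stand. The beaker at (364,287) and weight at (442,362) also stand, and the arm is clear.

```bash
python3 -c "
from bench import r
print(r.hand_in())"
```

```text
the job is handed in; nothing more can be done
None
```

The job is handed in, with no verdict returned: in the last pictures both vials stand in the round tray, both steel nozzles stand in the rectangular tray, the left-hand seal ring lies flat on the holder's base round the post, and the beaker and weight are still upright.

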